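Pack the arm kit into its pocket tray

TASK

Pack the arm kit into the tray: stand the full-size servo upright in the oblong pocket, its long side along the pocket; the toothed gear flat, hub up, in the big round pocket; the U-bracket, open side up, in the square pocket; and the shaft coupler upright in the small round pocket, each resting on the floor of its pocket. The micro servo and the L-bracket belong to another kit: leave them where they are.

Things in the scene. Friction and masses are not known exactly. Their poses are not given: they have to be found in the camera images.
- servo: Full-size servo motor, black plastic box 40.5 mm (x) x 20 mm (y) x 36 mm high, with mounting ears 54.5 mm long overall in x, 20 mm wide, 26 to 29 mm above its underside, and a small brass output shaft (top at 41 mm) off-centre towards +x. Origin at the centre of the underside; z up. Easily gripped across its 20 mm width. 55 g or so. Upright on the wooden board, 8 mm above the table.
- gear: Aluminium gear wheel, 44 mm across the teeth, 9 mm thick, lying flat, with a round hub of 20 mm diameter rising from its middle to 26 mm above its underside (grip the hub). Origin at the centre of the underside; z up along the hub. 45 g or so. On the wooden board, underside 8 mm above the table.
- u_bracket: U-shaped aluminium bracket, open upwards: base 40 mm (x) x 34 mm (y) x 3 mm, with TWO upright walls, 3 mm thick, 34 mm wide, to 32 mm above its underside, at both x ends (40 mm over their outer faces). Can be gripped from above over both walls along x. Origin at the centre of the base's underside; z up. 30 g or so. Upright on the wooden board, 8 mm above the table.
- coupler: Shaft coupler, plain aluminium cylinder of 21 mm diameter and 32 mm height standing on end, dark grooves round its middle. Origin at the centre of the underside; z up. 28 g or so. Upright on the wooden board, 8 mm above the table.
- micro_servo: Look-alike to leave alone: micro servo, black plastic, much smaller than the other: 23 x 12 x 23 mm, ears 32 mm long overall, brass shaft top at 28 mm. Origin at the centre of the underside; z up. Upright on the wooden board, 8 mm above the table.
- l_bracket: Look-alike to leave alone: L-shaped aluminium bracket with the U-bracket's base (40 x 34 x 3 mm) but only ONE upright wall, at its -x end, 32 mm high. Origin at the centre of the base's underside; z up. Upright on the wooden board, 8 mm above the table.
- pocket_oblong: Oblong pocket: rectangular recess 58 mm (x) x 38 mm (y). Fixed white slab 86 x 86 x 12 mm, recess 9 mm deep in its middle with a dark grey floor. Origin: centre of the slab's underside, z up; a part set in stands 3 mm above it. Four such slabs, in shuffled order, fill a low black tray 188 mm square (2 x 2, 89 mm pitch, same yaw). Slab tops 17 mm, tray rim 13 mm above the table.
- pocket_big_round: Big round pocket: round recess of 62 mm diameter. Fixed white slab 86 x 86 x 12 mm, recess 9 mm deep in its middle with a dark grey floor. Origin: centre of the slab's underside, z up; a part set in stands 3 mm above it. Four such slabs, in shuffled order, fill a low black tray 188 mm square (2 x 2, 89 mm pitch, same yaw). Slab tops 17 mm, tray rim 13 mm above the table.
- pocket_square: Square pocket: recess 58 x 58 mm. Fixed white slab 86 x 86 x 12 mm, recess 9 mm deep in its middle with a dark grey floor. Origin: centre of the slab's underside, z up; a part set in stands 3 mm above it. Four such slabs, in shuffled order, fill a low black tray 188 mm square (2 x 2, 89 mm pitch, same yaw). Slab tops 17 mm, tray rim 13 mm above the table.
- pocket_small_round: Small round pocket: round recess of 38 mm diameter. Fixed white slab 86 x 86 x 12 mm, recess 9 mm deep in its middle with a dark grey floor. Origin: centre of the slab's underside, z up; a part set in stands 3 mm above it. Four such slabs, in shuffled order, fill a low black tray 188 mm square (2 x 2, 89 mm pitch, same yaw). Slab tops 17 mm, tray rim 13 mm above the table.
There are look-alikes about, which are no part of the job. What is shaped like the servo but turquoise is not meant.

How it is judged:
At the end, for the whole second after the job is handed in: Each kit part rests in its own pocket: within 15 mm of its centre from above, underside under 6 mm above the insert's origin, upright within 0.12 rad, at rest; the servo within 0.35 rad of the oblong pocket's long side, either way round. Micro servo and L-bracket within 20 mm of their starts (horizontal distance between servo and pocket_oblong below 0.015 m and z of servo in the frame of pocket_oblong below 0.006 m and angle between each of servo, gear, u_bracket, coupler's own z axis and vertical below 0.12 rad and linear speed of each of servo, gear, u_bracket, coupler below 0.02 m/s and horizontal distance between gear and pocket_big_round below 0.015 m and z of gear in the frame of pocket_big_round below 0.006 m and horizontal distance between u_bracket and pocket_square below 0.015 m and z of u_bracket in the frame of pocket_square below 0.006 m and horizontal distance between coupler and pocket_small_round below 0.015 m and z of coupler in the frame of pocket_small_round below 0.006 m and angle between the x axis of servo and the x axis of pocket_oblong, either way round below 0.35 rad and distance of each of micro_servo, l_bracket from where it was at the start of the episode below 0.02 m); the robot touches nothing.
It fails at once if the micro servo is moved from its place by more than 20 mm (distance of micro_servo from where it was at the start of the episode above 0.02 m).
It fails at once if the L-bracket is moved from its place by more than 20 mm (distance of l_bracket from where it was at the start of the episode above 0.02 m).
It also fails if it takes over 106 s, if anything falls off the work surface, if the arm or the gripper's body presses on something with over 40 N, if the wrist force passes 120 N, or if a joint passes its speed limit or range.

ROBOT

A 6-joint arm with a two-finger parallel gripper is mounted at the origin on the work surface. World frame = base frame: x ahead of the robot, y to its left, z up, the work surface at z = 0. Lengths are in m, angles in rad, forces in N, time in s.
With the tool pointing down it reaches from about 0.35 to 0.85 m from the base axis. Payload 8.1 kg.
Tool frame: the origin (TCP) lies at the very end of the fingers, on their centre line; the grasp point (between the pads) lies manip.tcp_to_grasp behind it (manip.tcp_to_grasp is the distance from the TCP to the grasp point, in m); z points along the fingers, y is the line along which they close (so a half turn about z gives the same grasp; the last joint's range is limited). The gripper opens to 85 mm and grips with 20 to 120 N. Pads are 22 mm wide; open, the fingers measure 114 mm over their backs; the gripper's body (76 mm by 85 mm) begins 54 mm behind the grasp point. The pads swing forward as they close: fully open they stand 13 mm farther back than shut.
Start: joints at [1.167, 0.13, 1.488, -0, 1.523, -0.085], TCP at [0.188, 0.57, 0.231] pointing down, gripper open.
Joint ranges: [-2.96, 2.96], [-0.89, 2.26], [0.02, 2.5], [-1.34, 4.48], [0, 2.73], [-2.66, 2.66]. Speed limits (rad/s): [2.39, 2.39, 2.79, 3.14, 3.14, 3.14].

INTERFACE

Orientations are given as a rotation vector (axis times angle).
In Python, from cell import manip gives the robot as it stands.
- The arm moves only by the tool servo_tool, never from a script. Its argument "rows" is a list of rows, each a list of 3 entries, a list of its own where there are three numbers: the shift along the tool's x, y, z in units of 30 mm (1.0 is 30 mm), then the turn, a rotation vector about the tool's x, y, z in units of 5 degrees (1.0 is 5 degrees), then the closure, from -1 (fully open) to 1 (shut), so that 0 is half open. A call has 1 to 12 rows; each row shifts and turns the commanded pose from where the row before left it, along the tool's axes as they then stand; what a row does not reach is not made up. A row lasts 1/12 s, in which the tool goes at most 41.7 mm and 7.16 degrees, less where a joint would pass 70% of its speed; a pose out of reach is approached as far as the arm can. A call is refused whole if a number of a shift passes 1 or a number of a turn 1, either way. A call with a gripper value outside its range is refused whole. The fingers move at their own pace and stop on an object; the grip force is fixed at half the most. Time passes only in rows, so rows that do not move let the fingers close. It gives the time, the measured TCP pose, the force, the opening and the grip force at its end, in the units of the state.
- manip.get_obs(): the state, without advancing time (a new reading comes with each control period).
- manip.capture(name): name is "scene" or "top" or "wrist"; returns a dict with "pixels" (420x560x3 uint8, blue, green, red), "camera_matrix" (3x3 intrinsics, pixels), "dist" ([k1, k2, p1, p2, k3] as OpenCV has them; the pictures are not rectified), "camera_from_world" (4x4, takes a point from world to camera coordinates). Camera axes: x right, y up, looking along -z (the intrinsics and any distortion apply to the point x, -y, -z); pixel columns grow to the right and rows downward; lengths in m; the calibration is good to about 2 mm. A picture is of the moment at which its call begins. There is no depth.
- manip.job_done(): hands the job in; it is judged then, once.
Trained networks look in the newest picture that a camera, given by its name, has taken for a name from the list of things; names that differ only in an ending like _2 or _b are one class to them, and where a whole thing is asked for, a point or a joint stands for the part that bears it (a point fixed in the world has none). Each returns a list of dicts, best first, with "conf" (0 to 1); they miss things now and then, are a little off and sometimes report something else, mostly with a low value. They report only what shows in the picture. A call takes as long as a camera call. They do not tell look-alikes from the thing itself.
- manip.find_in(camera, target): "box" ([left, top, width, height] in pixels, round what is visible of it).
The state is a dict: "time": time; "q": joint angles; "dq": joint speeds; "joint_torque": joint torques, N m; "eef_pos": TCP position; "ee_rot": TCP orientation; "wrist_force": force on the tool from outside, world axes, zero at the start; "moment": the same for the moment, N m; "opening": finger opening in m; "grasp_force": force on a finger pad.
Only numpy, scipy, OpenCV 4.12 (cv2) and the standard library are available. Lean on these libraries where they do the work, as an engineer would, in place of code of your own. Each camera call takes 0.05 s, during which the arm holds its last target. There are 200 camera calls.

## Working session

There is one attempt and no reset: what is moved stays moved. The work goes in short steps, Python scripts to look and compute and a tool call to move; the robot and the scene stay as the last step left them, time stands still between calls to the robot, and variables do not carry over. Pictures are saved under pics/ and viewed, at most 14 in all, crops included, and the job is handed in when it is done.

Besides the shell and the picture viewer there is one more tool, called after "Emit:" by a JSON object that holds its "api" and its "payload", one argument or row to a line. servo_tool: Moves the arm, as the interface text tells. Its arguments: {"type":"object","properties":{"rows":{"type":"array"}},"required":["rows"]}

```bash
mkdir -p pics; ls; cat > h.py <<'E'
import numpy as np,cv2
from cell import manip
from scipy.spatial.transform import Rotation as R
def cap(n):
    c=manip.capture(n); return c
def ray(c,uv):
    p=cv2.undistortPoints(np.array([[uv]],float),np.array(c["camera_matrix"]),np.array(c["dist"]))[0,0]
    T=np.linalg.inv(np.array(c["camera_from_world"])); d=T[:3,:3]@np.array([p[0],-p[1],-1]); return T[:3,3],d
def at(c,uv,z):
    o,d=ray(c,uv); return o+d*(z-o[2])/d[2]
def proj(c,P):
    T=np.array(c["camera_from_world"]); q=T[:3,:3]@np.array(P,float)+T[:3,3]
    return cv2.projectPoints(np.array([[q[0],-q[1],-q[2]]]),np.zeros(3),np.zeros(3),np.array(c["camera_matrix"]),np.array(c["dist"]))[0].ravel()
E
python3 - <<'E'
from h import *
c=cap("top"); s=cap("scene")
cv2.imwrite("pics/top.png",cv2.resize(c["pixels"],(800,600),interpolation=cv2.INTER_CUBIC)); cv2.imwrite("pics/scene.png",s["pixels"])
import pickle; pickle.dump(c,open("top.pkl","wb"))
print(manip.tcp_to_grasp, manip.get_obs())
for n in "servo gear u_bracket coupler micro_servo l_bracket pocket_oblong pocket_big_round pocket_square pocket_small_round".split():
    for f in manip.find_in("top",n)[:3]:
        b=f["box"]; uv=[b[0]+b[2]/2,b[1]+b[3]/2]; print(n,round(f["conf"],2),np.round(b),np.round(at(c,uv,.025 if 'pocket' not in n else .017),3))
E
```

```text
pics
0.0187 {'time': 0.1, 'q': array([ 1.16659175e+00,  1.31113284e-01,  1.48916547e+00, -1.83485559e-06,
        1.52299368e+00, -8.54080693e-02]), 'dq': array([ 0.00097846, -0.00018858, -0.00244814,  0.00070544,  0.00163893,
       -0.0010738 ]), 'joint_torque': array([ 2.15638800e-03, -5.70939231e+01, -5.01950812e+01, -1.43592683e-05,
        7.89251615e-03, -2.23262134e-05]), 'eef_pos': array([0.18784442, 0.56931983, 0.23033551]), 'ee_rot': array([-4.98581886e-01, -3.10136539e+00,  2.56027370e-03]), 'wrist_force': array([-0.4461461 , -0.02216065,  0.33443943]), 'moment': array([ 0.0318576 , -0.04388098, -0.03404014]), 'grasp_force': 0.0, 'opening': 0.08541443299624558}
servo 0.71 [294. 228.  20.  13.] [ 0.457 -0.111  0.025]
servo 0.54 [235. 218.  24.  20.] [0.471 0.023 0.025]
servo 0.46 [279. 277.  15.  20.] [ 0.336 -0.07   0.025]
gear 0.66 [334. 231.  21.  17.] [ 0.444 -0.203  0.025]
coupler 0.41 [397. 187.  16.   8.] [ 0.558 -0.348  0.025]
micro_servo 0.5 [302. 185.   8.  10.] [ 0.559 -0.116  0.025]
l_bracket 0.61 [334. 144.  17.  17.] [ 0.647 -0.201  0.025]
pocket_oblong 0.82 [141. 194.  39.  45.] [0.499 0.222 0.017]
pocket_big_round 0.83 [137. 155.  41.  44.] [0.589 0.229 0.017]
pocket_square 0.62 [181. 190.  38.  39.] [0.513 0.131 0.017]
pocket_small_round 0.8 [173. 155.  42.  39.] [0.596 0.145 0.017]
```

View pics/top.png

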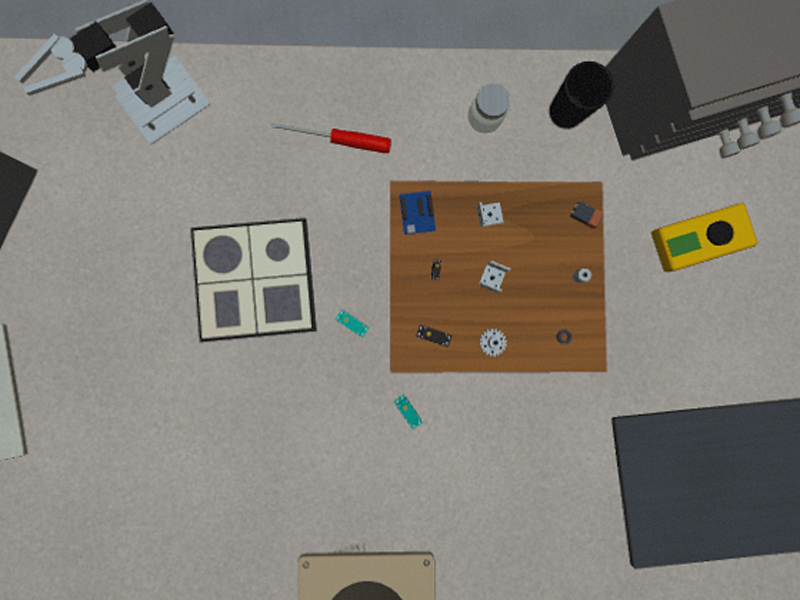

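View pics/scene.png

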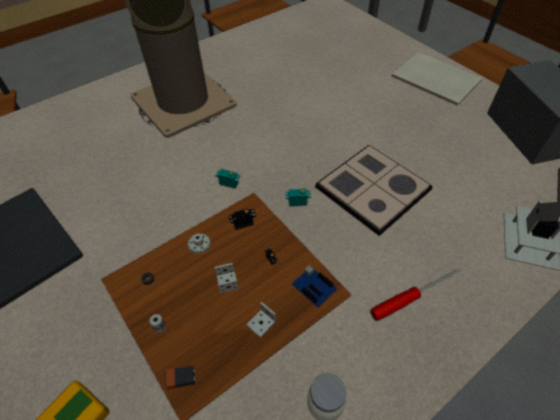

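The top view (800-px scale) shows these positions:
- **Parts:** servo (434,336), gear (493,342), U-bracket (494,277), coupler (583,275).
- **Leave alone:** L-bracket (490,214), micro servo (436,269).
- **Pockets:** big round (222,254), small round (278,249), oblong (227,309), square (282,303).

The scene view confirms the U-bracket is the middle one, with two walls.

```bash
cat >> h.py <<'E'
def yaw(o=None):
    o=o or manip.get_obs(); m=R.from_rotvec(o["ee_rot"]).as_matrix(); return np.degrees(np.arctan2(m[1,1],m[0,1])),m
def rel(P,o=None):
    o=o or manip.get_obs(); y,m=yaw(o); return m.T@(np.array(P)-o["eef_pos"])/.03
E
python3 - <<'E'
from h import *
import pickle
c=pickle.load(open("top.pkl","rb")); im=c["pixels"]
g=im.min(axis=2)
for nm,(u,v) in dict(big=(222,254),small=(278,249),obl=(227,309),sq=(282,303)).items():
    u,v=int(u*.7),int(v*.7)
    d=(g[v-17:v+18,u-17:u+18]<130).astype('uint8')
    n,l,st,ce=cv2.connectedComponentsWithStats(d); k=l[17,17]
    cn=cv2.findContours((l==k).astype('uint8'),0,1)[0][0]+np.array([u-17,v-17])
    W=np.array([at(c,p[0],.010)[:2] for p in cn],'float32')
    r=cv2.minAreaRect(W*1000)
    print(nm,np.round(at(c,ce[k]+[u-17,v-17],.010),4),r, st[k])
print(yaw())
print(rel([.5,-.11,.25]))
w=cap("wrist"); T=np.linalg.inv(w["camera_from_world"]); print(T, w["camera_matrix"])
E
```

```text
big [0.5891 0.2367 0.01  ] ((588.1989135742188, 235.99961853027344), (61.23558807373047, 62.15858840942383), 0.9319438934326172) [  4   5  28  27 576]
small [0.5976 0.1472 0.01  ] ((597.4658813476562, 147.53189086914062), (36.60626983642578, 38.162479400634766), 45.77717208862305) [  9   9  17  17 222]
obl [0.5   0.228 0.01 ] ((499.7735595703125, 228.12942504882812), (59.51152801513672, 39.39535903930664), 5.152551651000977) [  8   4  19  27 437]
sq [0.5085 0.1386 0.01  ] ((508.4385986328125, 138.54310607910156), (59.651641845703125, 59.4350471496582), 5.7080769538879395) [  4   4  28  28 650]
(np.float64(71.73434487362483), array([[-9.49613524e-01,  3.13423284e-01, -5.44591735e-06],
       [ 3.13423284e-01,  9.49613524e-01, -2.84592798e-05],
       [-3.74828417e-06, -2.87321943e-05, -1.00000000e+00]]))
[-16.97664563 -18.25800366  -0.62370195]
[[ 3.13959558e-01 -9.11782587e-01 -2.64729881e-01  1.20233804e-01]
 [ 9.49436305e-01  3.01600464e-01  8.72230620e-02  5.92501574e-01]
 [ 3.14185895e-04 -2.78728674e-01  9.60369839e-01  3.72927400e-01]
 [ 0.00000000e+00  0.00000000e+00  0.00000000e+00  1.00000000e+00]] [[353.03706602   0.         276.84132236]
 [  0.         353.03706602 213.81667368]
 [  0.           0.           1.        ]]
```

Emit:
{"api": "servo_tool", "payload": {
  "rows": [
    [[0,-1,0],[0,0,-0.92],-1],
    [[0,-1,0],[0,0,-0.92],-1],
    [[0,-1,0],[0,0,-0.92],-1],
    [[-0.5,-1,0],[0,0,-0.92],-1],
    [[-0.5,-1,0],[0,0,0],-1],
    [[-0.5,-1,0],[0,0,0],-1],
    [[-0.5,-1,0],[0,0,0],-1],
    [[-0.5,-1,0],[0,0,0],-1],
    [[-0.5,-1,0],[0,0,0],-1],
    [[-0.5,-1,0],[0,0,0],-1],
    [[-0.5,-1,0],[0,0,0],-1],
    [[-0.5,-1,0],[0,0,0],-1]
  ]
}}

```text
time: 1.65
eef_pos: [0.3004, 0.2103, 0.2316]
ee_rot: [-0.004, 3.141, 0.001]
wrist_force: [1.2, -0.7, -0.8]
opening: 0.0856
grasp_force: 0.0
```

Emit:
{"api": "servo_tool", "payload": {
  "rows": [
    [[-0.5,-1,0],[0,0,0],-1],
    [[-0.5,-1,0],[0,0,0],-1],
    [[-0.5,-1,0],[0,0,0],-1],
    [[-0.5,-1,0],[0,0,0],-1],
    [[-0.5,-1,0],[0,0,0],-1],
    [[-0.5,-1,0],[0,0,0],-1],
    [[0,-1,0],[0,0,0],-1],
    [[0,-1,0],[0,0,0],-1],
    [[0,-1,0],[0,0,0],-1],
    [[0,-0.5,0],[0,0,0],-1],
    [[0,0,0],[0,0,0],-1]
  ]
}}

```text
time: 2.57
eef_pos: [0.3905, -0.0758, 0.2314]
ee_rot: [0.002, 3.141, -0.002]
wrist_force: [-0.8, -0.5, -0.3]
opening: 0.0854
grasp_force: 0.0
```

```bash
python3 - <<'E'
from h import *
import pickle
w=cap("wrist"); pickle.dump(w,open("w1.pkl","wb")); cv2.imwrite("pics/w1.png",w["pixels"])
o=manip.get_obs(); print(o["time"],o["eef_pos"],yaw(o)[0])
for n in "servo gear u_bracket coupler micro_servo l_bracket".split():
    for f in manip.find_in("wrist",n)[:3]:
        b=f["box"]; uv=[b[0]+b[2]/2,b[1]+b[3]/2]; print(n,round(f["conf"],2),np.round(b),np.round(at(w,uv,.025),3))
E
```

```text
2.6167 [ 0.39056923 -0.07419137  0.23138435] 89.94723163259616
servo 0.86 [222. 229.  54.  39.] [ 0.458 -0.105  0.025]
servo 0.85 [347. 243.  46.  46.] [0.479 0.025 0.025]
servo 0.61 [266.  99.  46.  56.] [ 0.334 -0.064  0.025]
gear 0.51 [500. 240.  60.  81.] [0.497 0.201 0.025]
u_bracket 0.84 [156. 306.  27.  49.] [ 0.557 -0.198  0.025]
coupler 0.56 [ 21. 312.  34.  26.] [ 0.552 -0.348  0.025]
coupler 0.4 [159. 305.  23.  48.] [ 0.557 -0.197  0.025]
micro_servo 0.84 [238. 316.  12.  28.] [ 0.558 -0.113  0.025]
l_bracket 0.68 [174. 379.  18.  16.] [ 0.637 -0.189  0.025]
```

View pics/w1.png

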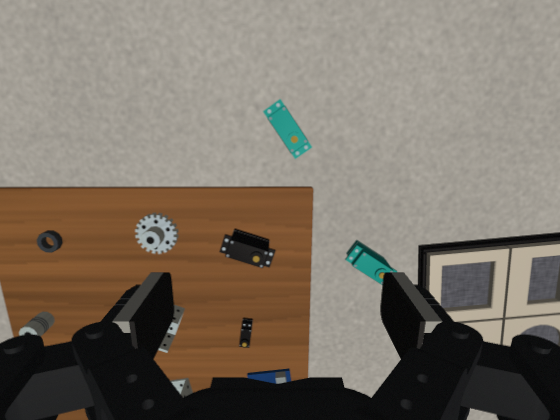

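The wrist picture shows the black servo at (248,249), gear (155,235), U-bracket (170,330), coupler (38,325), and turquoise look-alikes at (288,128) and (370,265). I'll take a closer look at the servo and gear.

Emit:
{"api": "servo_tool", "payload": {
  "rows": [
    [[-0.2,-0.85,0.7],[0,0,0],-1],
    [[-0.2,-0.85,0.7],[0,0,0],-1],
    [[-0.2,-0.85,0.7],[0,0,0],-1],
    [[0,0,0],[0,0,0],-1],
    [[0,0,0],[0,0,0],-1]
  ]
}}

```text
time: 3.33
eef_pos: [0.4079, -0.1491, 0.1668]
ee_rot: [0.002, -3.138, -0.003]
wrist_force: [0.6, 0.2, -0.3]
opening: 0.0855
grasp_force: 0.0
```

```bash
python3 - <<'E'
from h import *
import pickle
w=cap("wrist"); pickle.dump(w,open("w2.pkl","wb")); cv2.imwrite("pics/w2.png",cv2.resize(w["pixels"],(800,600),interpolation=cv2.INTER_CUBIC))
o=manip.get_obs(); print(o["time"],o["eef_pos"],yaw(o)[0])
for n in "servo gear".split():
    for f in manip.find_in("wrist",n)[:2]:
        b=f["box"]; uv=[b[0]+b[2]/2,b[1]+b[3]/2]; print(n,round(f["conf"],2),np.round(b),np.round(at(w,uv,.025),3))
E
```

```text
3.3833 [ 0.40863359 -0.14883687  0.16806184] 90.12503886909472
servo 0.85 [354.  76.  59.  68.] [ 0.335 -0.066  0.025]
servo 0.72 [291. 234.  69.  47.] [ 0.458 -0.106  0.025]
gear 0.85 [191. 214.  49.  49.] [ 0.44  -0.201  0.025]
```

View pics/w2.png

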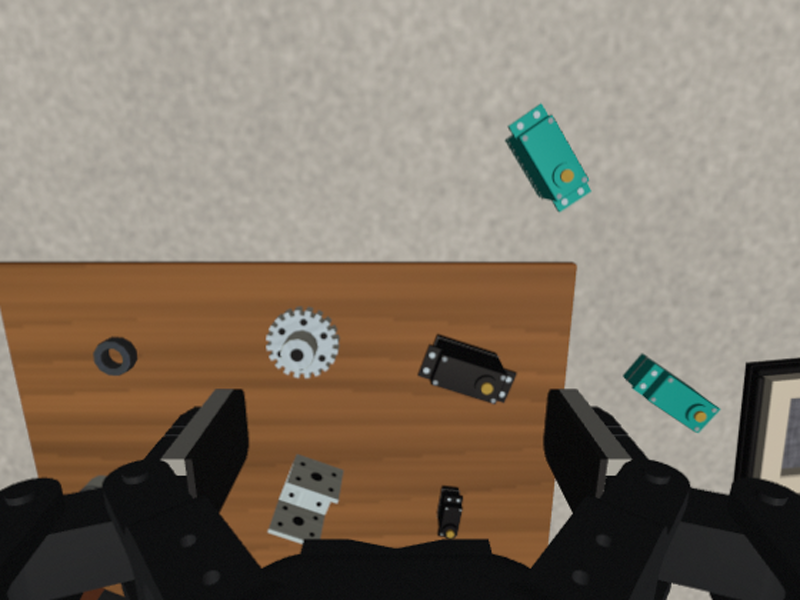

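```bash
python3 - <<'E'
from h import *
import pickle
w=pickle.load(open("w2.pkl","rb")); k=.7
P=[at(w,(u*k,v*k),.037)[:2] for u,v in [(433,355),(429,370),(509,379),(503,396)]]
a=(P[0]+P[1])/2;b=(P[2]+P[3])/2
print("servo",(a+b)/2,np.linalg.norm(a-b),np.degrees(np.arctan2(*(b-a)[::-1])))
c=[at(w,(u*k,v*k),.037)[:2] for u,v in [(426,346),(418,375),(506,402),(516,374)]]
print(np.mean(c,axis=0),[np.linalg.norm(c[i]-c[i-1]) for i in range(4)])
print("gear",at(w,(297*k,354*k),.034),at(w,(303*k,343*k),.017))
E
```

```text
servo [ 0.45728836 -0.1054721 ] 0.04722786854955454 70.37832689357188
[ 0.45688015 -0.10661752] [np.float64(0.05567995577248461), np.float64(0.018542959713266673), np.float64(0.055312505635458996), np.float64(0.01861466702693124)]
gear [ 0.44525385 -0.20565772  0.034     ] [ 0.44471654 -0.2050871   0.017     ]
```

Emit:
{"api": "servo_tool", "payload": {
  "rows": [
    [[0,0,0],[0,0,1],-1],
    [[0,0,0],[0,0,1],-1],
    [[0,0,0],[0,0,1],-1],
    [[0,0,0],[0,0,1],-1],
    [[0,0,0],[0,0,1],-1],
    [[0,0,0],[0,0,1],-1],
    [[0,0,0],[0,0,1],-1],
    [[0,0,0],[0,0,1],-1],
    [[0,0,0],[0,0,1],-1],
    [[0,0,0],[0,0,1],-1],
    [[0,0,0],[0,0,1],-1]
  ]
}}

```text
time: 4.4
eef_pos: [0.4096, -0.1488, 0.1698]
ee_rot: [1.45, 2.784, 0.0]
wrist_force: [1.6, 0.1, -0.5]
opening: 0.0857
grasp_force: 0.0
```

Emit:
{"api": "servo_tool", "payload": {
  "rows": [
    [[0,0,0],[0,0,1],-1],
    [[0,0,0],[0,0,1],-1],
    [[0,0,0],[0,0,1],-1],
    [[0,0,0],[0,0,1],-1],
    [[0,0,0],[0,0,1],-1],
    [[0,0,0],[0,0,1],-1],
    [[0,0,0],[0,0,1],-1],
    [[0,0,0],[0,0,1],-1],
    [[0,0,0],[0,0,1],-1],
    [[0,0,0],[0,0,1],-1],
    [[0,0,0],[0,0,0.8],-1],
    [[0,0,0],[0,0,0],-1]
  ]
}}

```text
time: 5.4
eef_pos: [0.4096, -0.1489, 0.1697]
ee_rot: [2.555, 1.824, 0.002]
wrist_force: [-0.5, -0.0, 1.3]
opening: 0.0854
grasp_force: 0.0
```

```bash
python3 - <<'E'
from h import *
o=manip.get_obs(); print(o["time"],o["eef_pos"],yaw(o)[0],o["q"]); print(rel([.457,-.106,.019]))
E
```

```text
5.4 [ 0.409626   -0.14886305  0.16973109] -18.9695589702811 [-4.66477510e-01 -2.96719433e-01  2.00440279e+00  1.88698798e-04
  1.43140745e+00 -1.35422041e-01]
[1.86526305 1.01634392 5.02664595]
```

Emit:
{"api": "servo_tool", "payload": {
  "rows": [
    [[0.62,0.34,0.5],[0,0,0],-1],
    [[0.62,0.34,0.5],[0,0,0],-1],
    [[0.62,0.34,0.5],[0,0,0],-1],
    [[0,0,0.7],[0,0,0],-1],
    [[0,0,0.7],[0,0,0],-1],
    [[0,0,0.7],[0,0,0],-1],
    [[0,0,0.7],[0,0,0],-1],
    [[0,0,0.4],[0,0,0],-1],
    [[0,0,0.3],[0,0,0],-1],
    [[0,0,0],[0,0,0],-1]
  ]
}}

```text
time: 6.23
eef_pos: [0.4549, -0.1057, 0.0171]
ee_rot: [-2.552, -1.83, 0.002]
wrist_force: [-0.3, -0.3, -0.5]
opening: 0.0853
grasp_force: 0.0
```

```bash
python3 - <<'E'
from h import *
w=cap("wrist"); cv2.imwrite("pics/w3.png",w["pixels"])
o=manip.get_obs(); print(o["time"],o["eef_pos"],yaw(o)[0]); print(rel([.457,-.106,.019]))
E
```

```text
6.2833 [ 0.45567249 -0.10610681  0.01822456] -18.75187258244802
[ 0.01759768  0.04073821 -0.02587658]
```

View pics/w3.png

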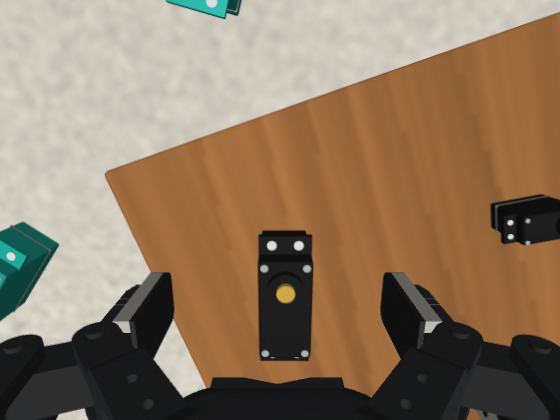

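The servo sits centred and aligned between the pads at (285,300). I'll close and lift.

Emit:
{"api": "servo_tool", "payload": {
  "rows": [
    [[0,0,0],[0,0,0],1],
    [[0,0,0],[0,0,0],1],
    [[0,0,0],[0,0,0],1],
    [[0,0,0],[0,0,0],1],
    [[0,0,0],[0,0,0],1],
    [[0,0,0],[0,0,0],1],
    [[0,0,0],[0,0,0],1],
    [[0,0,0],[0,0,0],1]
  ]
}}

```text
time: 6.95
eef_pos: [0.4564, -0.1068, 0.0189]
ee_rot: [2.555, 1.827, 0.001]
wrist_force: [-0.6, 0.2, 5.4]
opening: 0.0193
grasp_force: 59.3
```

Emit:
{"api": "servo_tool", "payload": {
  "rows": [
    [[0,0,-0.5],[0,0,0],1],
    [[0,0,-0.7],[0,0,0],1],
    [[0,0,-0.7],[0,0,0],1],
    [[0,0,-0.7],[0,0,0],1],
    [[0,0,-0.4],[0,0,0],1],
    [[0,0,0],[0,0,0],1]
  ]
}}

```text
time: 7.45
eef_pos: [0.4578, -0.1073, 0.1112]
ee_rot: [2.552, 1.825, 0.005]
wrist_force: [0.1, -0.3, -0.6]
opening: 0.0189
grasp_force: 58.7
```

```bash
python3 - <<'E'
from h import *
o=manip.get_obs(); print(o["time"],o["eef_pos"],yaw(o)[0],o["opening"],o["q"]); 
m=R.from_euler('z',-84.4+19,degrees=True).as_matrix()@yaw(o)[1]
print(m, m.T@(np.array([.500,.228,.1])-o["eef_pos"])/.03)
E
```

```text
7.45 [ 0.45776375 -0.10727711  0.11118681] -18.86512176184613 0.01887495544527792 [-3.39336889e-01 -1.38869714e-01  1.98099532e+00  3.53346438e-05
  1.29448850e+00 -1.00879153e-02]
[[ 9.94994934e-01  9.99242231e-02  4.81388858e-04]
 [ 9.99253814e-02 -9.94982594e-01 -4.95530856e-03]
 [-1.61818236e-05  4.97860988e-03 -9.99987607e-01]] [  2.51759081 -10.98100534   0.31818685]
```

Emit:
{"api": "servo_tool", "payload": {
  "rows": [
    [[0,0,0],[0,0,1],1],
    [[0,0,0],[0,0,1],1],
    [[0,0,0],[0,0,1],1],
    [[0,0,0],[0,0,1],1],
    [[0,0,0],[0,0,1],1],
    [[0,0,0],[0,0,1],1],
    [[0,0,0],[0,0,1],1],
    [[0,0,0],[0,0,1],1],
    [[0,0,0],[0,0,1],1],
    [[0,0,0],[0,0,1],1],
    [[0,0,0],[0,0,1],1],
    [[0,0,0],[0,0,1],1]
  ]
}}

```text
time: 8.45
eef_pos: [0.4549, -0.1063, 0.1064]
ee_rot: [-3.126, -0.298, 0.004]
wrist_force: [-0.3, 0.3, -0.8]
opening: 0.0189
grasp_force: 58.5
```

Emit:
{"api": "servo_tool", "payload": {
  "rows": [
    [[0,0,0],[0,0,1],1],
    [[0.2,-0.9,0],[0,0,0.1],1],
    [[0.2,-0.9,0],[0,0,0],1],
    [[0.2,-0.9,0],[0,0,0],1],
    [[0.2,-0.9,0],[0,0,0],1],
    [[0.2,-0.9,0],[0,0,0],1],
    [[0.2,-0.9,0],[0,0,0],1],
    [[0.2,-0.9,0],[0,0,0],1],
    [[0.2,-0.9,0],[0,0,0],1],
    [[0.2,-0.9,0],[0,0,0],1],
    [[0.2,-0.9,0],[0,0,0],1],
    [[0.2,-0.9,0],[0,0,0],1]
  ]
}}

```text
time: 9.45
eef_pos: [0.4911, 0.1966, 0.1063]
ee_rot: [3.137, 0.155, -0.004]
wrist_force: [-0.6, 1.2, -0.6]
opening: 0.0192
grasp_force: 58.7
```

```bash
python3 - <<'E'
from h import *
w=cap("wrist"); cv2.imwrite("pics/w4.png",w["pixels"])
o=manip.get_obs(); print(o["time"],o["eef_pos"],yaw(o)[0]); print(rel([.500,.228,.019]),o["opening"],o["q"][5])
print([np.round(proj(w,p)) for p in [(.500,.228,.008),(.5085,.1386,.008),(.5891,.2367,.008),(.5976,.1472,.008)]])
E
```

```text
9.5 [0.49145806 0.20082611 0.10669176] -84.29502975384942
[ 0.37619106 -0.86577073  2.92484748] 0.01865636262803792 1.7599903432761
[array([234., 198.]), array([363., 198.]), array([230.,  60.]), array([373.,  60.])]
```

View pics/w4.png

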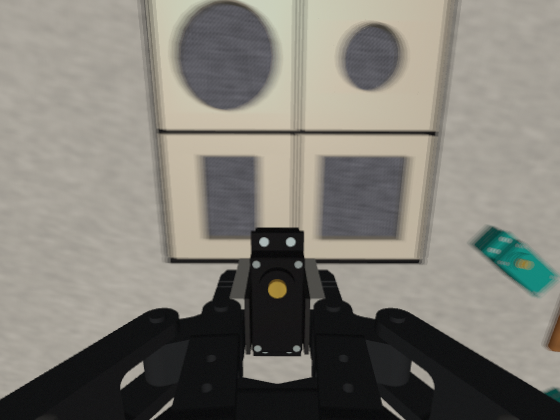

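Servo is held upright; the pockets appear where predicted. I'll move over the oblong pocket and settle.

Emit:
{"api": "servo_tool", "payload": {
  "rows": [
    [[0.19,-0.43,0.3],[0,0,0],1],
    [[0.19,-0.43,0.3],[0,0,0],1],
    [[0,0,0.5],[0,0,0],1],
    [[0,0,0.3],[0,0,0],1],
    [[0,0,0],[0,0,0],1],
    [[0,0,0],[0,0,0],1]
  ]
}}

```text
time: 10.0
eef_pos: [0.4996, 0.2215, 0.0647]
ee_rot: [3.137, 0.154, -0.005]
wrist_force: [-0.4, 1.0, 0.3]
opening: 0.019
grasp_force: 58.8
```

```bash
python3 - <<'E'
from h import *
o=manip.get_obs(); print(o["time"],o["eef_pos"],yaw(o)[0]); print(rel([.500,.228,.0192]),o["opening"])
E
```

```text
10.0 [0.49959656 0.22149197 0.06466265] -84.38248858333827
[ 0.03957423 -0.21583347  1.51512179] 0.018980627999019853
```

Emit:
{"api": "servo_tool", "payload": {
  "rows": [
    [[0.04,-0.21,0],[0,0,0],1],
    [[0,0,0.5],[0,0,0],1],
    [[0,0,0.5],[0,0,0],1],
    [[0,0,0.3],[0,0,0],1],
    [[0,0,0.15],[0,0,0],1],
    [[0,0,0.05],[0,0,0],1],
    [[0,0,0],[0,0,0],1],
    [[0,0,0],[0,0,0],1]
  ]
}}

```text
time: 10.67
eef_pos: [0.5021, 0.2288, 0.0221]
ee_rot: [-3.137, -0.154, -0.002]
wrist_force: [0.4, 0.7, -0.4]
opening: 0.0191
grasp_force: 58.8
```

Emit:
{"api": "servo_tool", "payload": {
  "rows": [
    [[0,0,0],[0,0,0],0],
    [[0,0,0],[0,0,0],0],
    [[0,0,0],[0,0,0],0],
    [[0,0,0],[0,0,0],0],
    [[0,0,-0.5],[0,0,0],0],
    [[0,0,-0.8],[0,0,0],0],
    [[0,0,-0.8],[0,0,0],0],
    [[0,0,-0.8],[0,0,0],-1],
    [[0,0,-0.8],[0,0,0],-1],
    [[0,0,-0.5],[0,0,0],-1],
    [[0,0,0],[0,0,0],-1]
  ]
}}

```text
time: 11.58
eef_pos: [0.5041, 0.2296, 0.1521]
ee_rot: [-3.136, -0.154, -0.011]
wrist_force: [1.0, -0.3, 0.7]
opening: 0.0854
grasp_force: 0.0
```

```bash
python3 - <<'E'
from h import *
w=cap("wrist"); cv2.imwrite("pics/w5.png",w["pixels"])
o=manip.get_obs(); print(o["time"],o["eef_pos"],yaw(o)[0],o["q"]); print(rel([.4450,-.2053,.15]))
E
```

```text
11.6333 [0.50307398 0.22919856 0.14971452] -84.36306928088966 [3.34736624e-01 5.21091552e-02 1.72222173e+00 2.02947485e-05
 1.36260739e+00 1.80714831e+00]
[-3.34890135 14.22308643 -0.04043028]
```

View pics/w5.png

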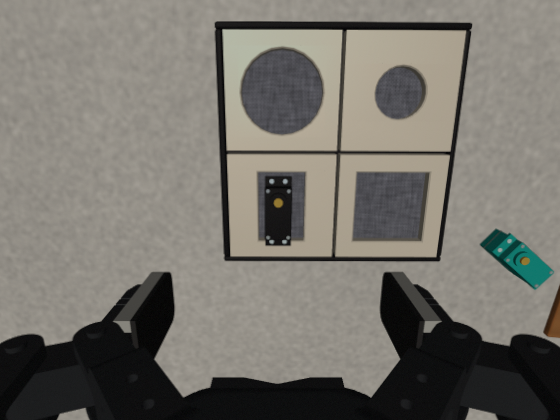

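The servo stands in the oblong pocket at (279,210), upright. Next is the gear.

Emit:
{"api": "servo_tool", "payload": {
  "rows": [
    [[-0.22,0.95,0],[0,0,0],-1],
    [[-0.22,0.95,0],[0,0,0],-1],
    [[-0.22,0.95,0],[0,0,0],-1],
    [[-0.22,0.95,0],[0,0,0],-1],
    [[-0.22,0.95,0],[0,0,0],-1],
    [[-0.22,0.95,0],[0,0,0],-1],
    [[-0.22,0.95,0],[0,0,0],-1],
    [[-0.22,0.95,0],[0,0,0],-1],
    [[-0.22,0.95,0],[0,0,0],-1],
    [[-0.22,0.95,0],[0,0,0],-1],
    [[-0.22,0.95,0],[0,0,0],-1],
    [[-0.22,0.95,0],[0,0,0],-1]
  ]
}}

```text
time: 12.63
eef_pos: [0.4549, -0.1205, 0.1456]
ee_rot: [-3.137, -0.154, 0.003]
wrist_force: [0.2, -0.4, 0.6]
opening: 0.0852
grasp_force: 0.0
```

Emit:
{"api": "servo_tool", "payload": {
  "rows": [
    [[-0.22,0.9,0],[0,0,0],-1],
    [[-0.22,0.9,0],[0,0,0],-1],
    [[-0.22,0.9,0],[0,0,0],-1],
    [[0,0,0],[0,0,0],-1],
    [[0,0,0],[0,0,0],-1]
  ]
}}

```text
time: 13.05
eef_pos: [0.4434, -0.2027, 0.1457]
ee_rot: [-3.137, -0.15, 0.003]
wrist_force: [1.0, 0.5, 0.1]
opening: 0.0852
grasp_force: 0.0
```

```bash
python3 - <<'E'
from h import *
import pickle
w=cap("wrist"); pickle.dump(w,open("w6.pkl","wb")); cv2.imwrite("pics/w6.png",cv2.resize(w["pixels"],(800,600),interpolation=cv2.INTER_CUBIC))
o=manip.get_obs(); print(o["time"],o["eef_pos"],yaw(o)[0]); print(rel([.445,-.2053,.018]))
E
```

```text
13.1 [ 0.44365978 -0.20175461  0.14583234] -84.45311604342214
[0.04083342 0.12934684 4.26079218]
```

View pics/w6.png

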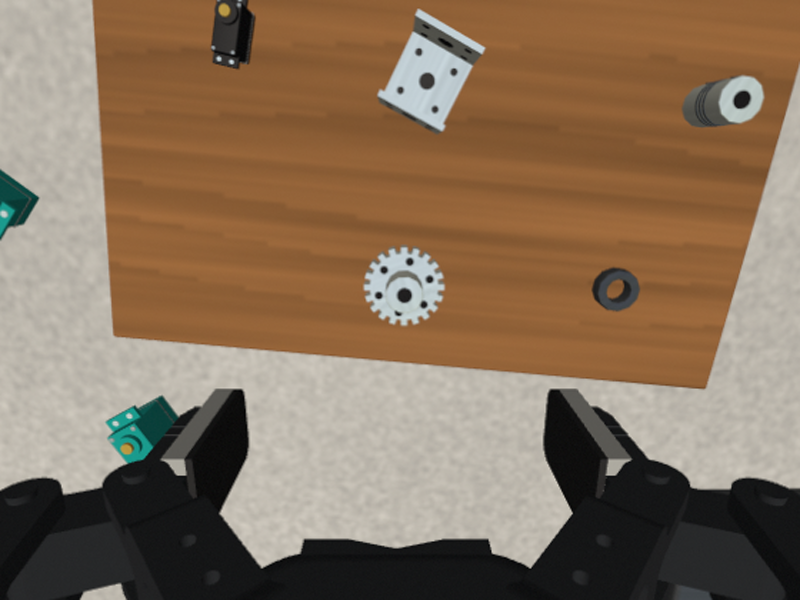

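```bash
python3 - <<'E'
from h import *
import pickle
w=pickle.load(open("w6.pkl","rb")); k=.7
A=lambda u,v,z: at(w,(u*k,v*k),z)[:2]
print("gear",A(404,295,.034),A(404,287,.017))
print("coup",A(741,99,.040))
P=[A(*p,.04) for p in [(419,10),(485,46),(378,94),(444,131)]]
a=(P[0]+P[1])/2;b=(P[2]+P[3])/2
print("U",A(427,81,.011),(a+b)/2,np.linalg.norm(a-b),np.degrees(np.arctan2(*(a-b)[::-1])),np.degrees(np.arctan2(*(P[0]-P[1])[::-1])))
w=cv2.imread("pics/w5.png")
E
```

```text
gear [ 0.44593039 -0.20604269] [ 0.44590716 -0.2062836 ]
coup [ 0.55492786 -0.35029892]
U [ 0.55242158 -0.20741293] [ 0.5526237  -0.20768715] 0.0393153578338128 -21.437597556281784 69.5857776096829
```

Emit:
{"api": "servo_tool", "payload": {
  "rows": [
    [[0.06,0.15,0.8],[0,0,0],-1],
    [[0,0,0.8],[0,0,0],-1],
    [[0,0,0.8],[0,0,0],-1],
    [[0,0,0.8],[0,0,0],-1],
    [[0,0,0.6],[0,0,0],-1],
    [[0,0,0.3],[0,0,0],-1],
    [[0,0,0.1],[0,0,0],-1],
    [[0,0,0],[0,0,0],-1],
    [[0,0,0],[0,0,0],-1]
  ]
}}

```text
time: 13.85
eef_pos: [0.4475, -0.2063, 0.0222]
ee_rot: [3.137, 0.155, 0.002]
wrist_force: [-0.3, -0.1, -0.7]
opening: 0.0851
grasp_force: 0.0
```

```bash
python3 - <<'E'
from h import *
o=manip.get_obs(); print(o["time"],o["eef_pos"],yaw(o)[0]); print(rel([.4459,-.206,.019]))
E
```

```text
13.85 [ 0.4474978  -0.20628713  0.02223573] -84.33106514451505
[-0.05215904 -0.01485508  0.10779733]
```

Emit:
{"api": "servo_tool", "payload": {
  "rows": [
    [[-0.05,0,0.1],[0,0,0],1],
    [[0,0,0],[0,0,0],1],
    [[0,0,0],[0,0,0],1],
    [[0,0,0],[0,0,0],1],
    [[0,0,0],[0,0,0],1],
    [[0,0,0],[0,0,0],1],
    [[0,0,0],[0,0,0],1],
    [[0,0,0],[0,0,0],1]
  ]
}}

```text
time: 14.52
eef_pos: [0.4456, -0.2067, 0.0189]
ee_rot: [3.137, 0.154, 0.001]
wrist_force: [-1.5, -0.2, 5.8]
opening: 0.0176
grasp_force: 58.6
```

Emit:
{"api": "servo_tool", "payload": {
  "rows": [
    [[0,0,-0.5],[0,0,0],1],
    [[0,0,-0.7],[0,0,0],1],
    [[0,0,-0.7],[0,0,0],1],
    [[0,0,-0.7],[0,0,0],1],
    [[0,0,-0.4],[0,0,0],1],
    [[0,0,0],[0,0,0],1]
  ]
}}

```text
time: 15.02
eef_pos: [0.4471, -0.2076, 0.1113]
ee_rot: [3.135, 0.154, 0.007]
wrist_force: [1.0, -0.2, -0.1]
opening: 0.0175
grasp_force: 58.6
```

```bash
python3 - <<'E'
from h import *
o=manip.get_obs(); print(o["time"],o["eef_pos"],yaw(o)[0],o["opening"],o["grasp_force"]); print(rel([.5891,.2367,.11]))
E
```

```text
15.0167 [ 0.44711585 -0.20758972  0.11132934] -84.36517480913247 0.017498373870427325 58.59392702579498
[  6.16400911 -14.27346067   0.02585239]
```

Emit:
{"api": "servo_tool", "payload": {
  "rows": [
    [[0.38,-0.9,0],[0,0,0],1],
    [[0.38,-0.9,0],[0,0,0],1],
    [[0.38,-0.9,0],[0,0,0],1],
    [[0.38,-0.9,0],[0,0,0],1],
    [[0.38,-0.9,0],[0,0,0],1],
    [[0.38,-0.9,0],[0,0,0],1],
    [[0.38,-0.9,0],[0,0,0],1],
    [[0.38,-0.9,0],[0,0,0],1],
    [[0.38,-0.9,0],[0,0,0],1],
    [[0.38,-0.9,0],[0,0,0],1],
    [[0.38,-0.9,0],[0,0,0],1],
    [[0.38,-0.9,0],[0,0,0],1]
  ]
}}

```text
time: 16.02
eef_pos: [0.5489, 0.1307, 0.1063]
ee_rot: [3.138, 0.154, -0.004]
wrist_force: [-0.1, -0.6, -1.0]
opening: 0.0176
grasp_force: 58.7
```

Emit:
{"api": "servo_tool", "payload": {
  "rows": [
    [[0.38,-0.9,0],[0,0,0],1],
    [[0.38,-0.9,0],[0,0,0],1],
    [[0.38,-0.9,0],[0,0,0],1],
    [[0.38,-0.6,0],[0,0,0],1],
    [[0,0,0.3],[0,0,0],1],
    [[0,0,0.5],[0,0,0],1],
    [[0,0,0.5],[0,0,0],1],
    [[0,0,0],[0,0,0],1],
    [[0,0,0],[0,0,0],1]
  ]
}}

```text
time: 16.77
eef_pos: [0.5832, 0.2313, 0.0665]
ee_rot: [3.136, 0.154, -0.008]
wrist_force: [0.2, -0.0, -0.2]
opening: 0.0175
grasp_force: 58.7
```

```bash
python3 - <<'E'
from h import *
w=cap("wrist"); cv2.imwrite("pics/w7.png",w["pixels"])
o=manip.get_obs(); print(o["time"],o["eef_pos"],yaw(o)[0],o["opening"]); print(rel([.5891,.2367,.019]))
E
```

```text
16.8167 [0.58440295 0.23168236 0.06815791] -84.38853377880501 0.017426732970052806
[ 0.17577224 -0.15199412  1.63813605]
```

View pics/w7.png

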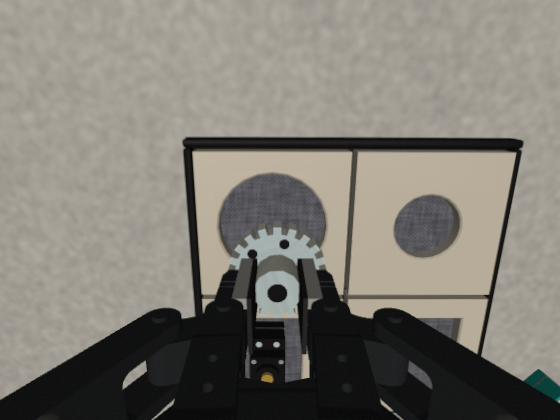

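Emit:
{"api": "servo_tool", "payload": {
  "rows": [
    [[0.18,-0.15,0],[0,0,0],1],
    [[0,0,0.5],[0,0,0],1],
    [[0,0,0.5],[0,0,0],1],
    [[0,0,0.3],[0,0,0],1],
    [[0,0,0.2],[0,0,0],1],
    [[0,0,0.1],[0,0,0],1],
    [[0,0,0],[0,0,0],1],
    [[0,0,0],[0,0,0],1]
  ]
}}

```text
time: 17.48
eef_pos: [0.5907, 0.2375, 0.0219]
ee_rot: [-3.138, -0.154, -0.001]
wrist_force: [0.0, 0.9, -0.8]
opening: 0.0175
grasp_force: 58.7
```

Emit:
{"api": "servo_tool", "payload": {
  "rows": [
    [[0,0,0],[0,0,0],0],
    [[0,0,0],[0,0,0],0],
    [[0,0,0],[0,0,0],0],
    [[0,0,0],[0,0,0],0],
    [[0,0,-0.5],[0,0,0],0],
    [[0,0,-0.8],[0,0,0],0],
    [[0,0,-0.8],[0,0,0],0],
    [[0,0,-0.8],[0,0,0],-1],
    [[0,0,-0.8],[0,0,0],-1],
    [[0,0,-0.6],[0,0,0],-1],
    [[0,0,0],[0,0,0],-1]
  ]
}}

```text
time: 18.4
eef_pos: [0.5932, 0.2384, 0.1575]
ee_rot: [-3.135, -0.154, -0.014]
wrist_force: [-0.0, 0.5, 0.5]
opening: 0.0848
grasp_force: 0.0
```

```bash
python3 - <<'E'
from h import *
o=manip.get_obs(); print(o["time"],o["eef_pos"],yaw(o)[0],o["q"]); print(rel([.555,-.3505,.15]))
E
```

```text
18.4 [0.59318735 0.23836157 0.15750945] -84.36096304651947 [ 3.01918495e-01  2.68917578e-01  1.46684131e+00 -1.60705712e-05
  1.39652319e+00  1.77430628e+00]
[-3.19730803 19.40908535  0.18493776]
```

Emit:
{"api": "servo_tool", "payload": {
  "rows": [
    [[-0.16,0.97,0],[0,0,0],-1],
    [[-0.16,0.97,0],[0,0,0],-1],
    [[-0.16,0.97,0],[0,0,0],-1],
    [[-0.16,0.97,0],[0,0,0],-1],
    [[-0.16,0.97,0],[0,0,0],-1],
    [[-0.16,0.97,0],[0,0,0],-1],
    [[-0.16,0.97,0],[0,0,0],-1],
    [[-0.16,0.97,0],[0,0,0],-1],
    [[-0.16,0.97,0],[0,0,0],-1],
    [[-0.16,0.97,0],[0,0,0],-1],
    [[-0.16,0.97,0],[0,0,0],-1],
    [[-0.16,0.97,0],[0,0,0],-1]
  ]
}}

```text
time: 19.4
eef_pos: [0.5667, -0.1171, 0.1506]
ee_rot: [3.138, 0.154, 0.0]
wrist_force: [0.3, 0.7, -0.2]
opening: 0.0855
grasp_force: 0.0
```

Emit:
{"api": "servo_tool", "payload": {
  "rows": [
    [[-0.16,0.97,0],[0,0,0],-1],
    [[-0.16,0.97,0],[0,0,0],-1],
    [[-0.16,0.97,0],[0,0,0],-1],
    [[-0.16,0.97,0],[0,0,0],-1],
    [[-0.16,0.97,0],[0,0,0],-1],
    [[-0.16,0.97,0],[0,0,0],-1],
    [[-0.16,0.97,0],[0,0,0],-1],
    [[-0.16,0.97,0],[0,0,0],-1],
    [[0,0,0.6],[0,0,0],-1],
    [[0,0,0.6],[0,0,0],-1],
    [[0,0,0],[0,0,0],-1],
    [[0,0,0],[0,0,0],-1]
  ]
}}

```text
time: 20.4
eef_pos: [0.5506, -0.3504, 0.113]
ee_rot: [-3.136, -0.154, 0.004]
wrist_force: [-0.5, -0.3, 0.5]
opening: 0.0854
grasp_force: 0.0
```

```bash
python3 - <<'E'
from h import *
import pickle
w=cap("wrist"); pickle.dump(w,open("w8.pkl","wb")); cv2.imwrite("pics/w8.png",w["pixels"])
o=manip.get_obs(); print(o["time"],o["eef_pos"],yaw(o)[0]); print(rel([.555,-.3505,.019]))
print(proj(w,(.555,-.3505,.04)))
E
```

```text
20.45 [ 0.55160268 -0.35080172  0.1145068 ] -84.34862506857904
[1.15725891e-01 3.18202335e-03 3.18348490e+00]
[278.9343788  219.16871387]
```

View pics/w8.png

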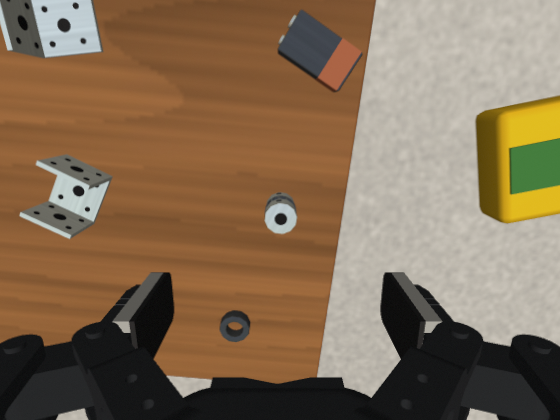

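The coupler top is at (281,219), as predicted. Descend and grip.

Emit:
{"api": "servo_tool", "payload": {
  "rows": [
    [[0.11,0,0.7],[0,0,0],-1],
    [[0,0,0.8],[0,0,0],-1],
    [[0,0,0.8],[0,0,0],-1],
    [[0,0,0.5],[0,0,0],-1],
    [[0,0,0.3],[0,0,0],-1],
    [[0,0,0.1],[0,0,0],-1],
    [[0,0,0],[0,0,0],-1],
    [[0,0,0],[0,0,0],-1]
  ]
}}

```text
time: 21.12
eef_pos: [0.556, -0.3515, 0.0199]
ee_rot: [3.136, 0.155, 0.003]
wrist_force: [-0.6, -0.1, -0.4]
opening: 0.0855
grasp_force: 0.0
```

Emit:
{"api": "servo_tool", "payload": {
  "rows": [
    [[0,0,0],[0,0,0],1],
    [[0,0,0],[0,0,0],1],
    [[0,0,0],[0,0,0],1],
    [[0,0,0],[0,0,0],1],
    [[0,0,0],[0,0,0],1],
    [[0,0,0],[0,0,0],1],
    [[0,0,0],[0,0,0],1],
    [[0,0,0],[0,0,0],1]
  ]
}}

```text
time: 21.78
eef_pos: [0.5554, -0.3511, 0.0188]
ee_rot: [3.137, 0.154, 0.001]
wrist_force: [0.4, 0.4, 3.3]
opening: 0.0188
grasp_force: 58.8
```

Emit:
{"api": "servo_tool", "payload": {
  "rows": [
    [[0,0,-0.5],[0,0,0],1],
    [[0,0,-0.7],[0,0,0],1],
    [[0,0,-0.7],[0,0,0],1],
    [[0,0,-0.7],[0,0,0],1],
    [[0,0,-0.4],[0,0,0],1],
    [[0,0,0],[0,0,0],1]
  ]
}}

```text
time: 22.28
eef_pos: [0.557, -0.3524, 0.113]
ee_rot: [3.134, 0.154, 0.008]
wrist_force: [0.4, -1.1, 0.7]
opening: 0.0188
grasp_force: 58.6
```

```bash
python3 - <<'E'
from h import *
o=manip.get_obs(); print(o["time"],o["eef_pos"],yaw(o)[0],o["opening"],o["grasp_force"]); print(rel([.5976,.1472,.11]))
E
```

```text
22.2833 [ 0.55703892 -0.3523827   0.11302902] -84.36575231131151 0.018759858318056957 58.59764277935028
[  2.98026365 -16.43985104   0.04274973]
```

Emit:
{"api": "servo_tool", "payload": {
  "rows": [
    [[0.17,-0.92,0],[0,0,0],1],
    [[0.17,-0.92,0],[0,0,0],1],
    [[0.17,-0.92,0],[0,0,0],1],
    [[0.17,-0.92,0],[0,0,0],1],
    [[0.17,-0.92,0],[0,0,0],1],
    [[0.17,-0.92,0],[0,0,0],1],
    [[0.17,-0.92,0],[0,0,0],1],
    [[0.17,-0.92,0],[0,0,0],1],
    [[0.17,-0.92,0],[0,0,0],1],
    [[0.17,-0.92,0],[0,0,0],1],
    [[0.17,-0.92,0],[0,0,0],1],
    [[0.17,-0.92,0],[0,0,0],1]
  ]
}}

```text
time: 23.28
eef_pos: [0.5825, -0.0138, 0.1069]
ee_rot: [-3.137, -0.154, 0.003]
wrist_force: [0.8, 0.0, 0.2]
opening: 0.0188
grasp_force: 58.7
```

Emit:
{"api": "servo_tool", "payload": {
  "rows": [
    [[0.17,-0.92,0],[0,0,0],1],
    [[0.17,-0.92,0],[0,0,0],1],
    [[0.17,-0.92,0],[0,0,0],1],
    [[0.17,-0.92,0],[0,0,0],1],
    [[0.17,-0.92,0],[0,0,0],1],
    [[0,-0.6,0],[0,0,0],1],
    [[0,0,0.6],[0,0,0],1],
    [[0,0,0.6],[0,0,0],1],
    [[0,0,0],[0,0,0],1],
    [[0,0,0],[0,0,0],1]
  ]
}}

```text
time: 24.12
eef_pos: [0.5914, 0.1422, 0.07]
ee_rot: [3.137, 0.155, -0.008]
wrist_force: [-0.6, 0.3, -0.3]
opening: 0.019
grasp_force: 58.6
```

```bash
python3 - <<'E'
from h import *
w=cap("wrist"); cv2.imwrite("pics/w9.png",w["pixels"])
o=manip.get_obs(); print(o["time"],o["eef_pos"],yaw(o)[0],o["opening"]); print(rel([.5976,.1472,.019]))
E
```

```text
24.1667 [0.59268049 0.14220259 0.07152455] -84.37413199975124 0.01875527971781932
[ 0.18335504 -0.14993767  1.75040125]
```

View pics/w9.png

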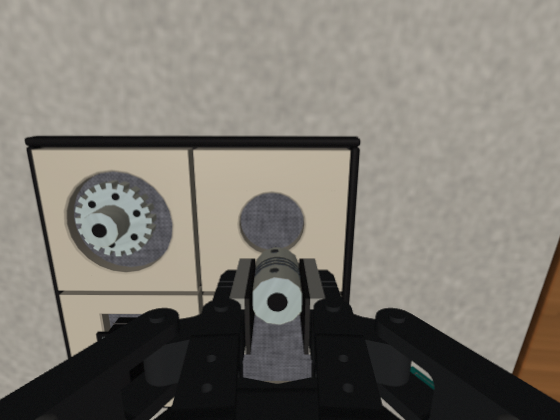

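The gear lies flat in its pocket at (114,218). The coupler is held over the small round pocket (272,222). Lower it.

Emit:
{"api": "servo_tool", "payload": {
  "rows": [
    [[0.18,-0.15,0],[0,0,0],1],
    [[0,0,0.5],[0,0,0],1],
    [[0,0,0.5],[0,0,0],1],
    [[0,0,0.4],[0,0,0],1],
    [[0,0,0.25],[0,0,0],1],
    [[0,0,0.1],[0,0,0],1],
    [[0,0,0],[0,0,0],1],
    [[0,0,0],[0,0,0],1]
  ]
}}

```text
time: 24.83
eef_pos: [0.599, 0.1475, 0.0204]
ee_rot: [-3.138, -0.154, -0.001]
wrist_force: [0.2, -0.5, -0.5]
opening: 0.019
grasp_force: 58.8
```

Emit:
{"api": "servo_tool", "payload": {
  "rows": [
    [[0,0,0],[0,0,0],0],
    [[0,0,0],[0,0,0],0],
    [[0,0,0],[0,0,0],0],
    [[0,0,0],[0,0,0],0],
    [[0,0,-0.5],[0,0,0],0],
    [[0,0,-0.8],[0,0,0],0],
    [[0,0,-0.8],[0,0,0],0],
    [[0,0,-0.8],[0,0,0],-1],
    [[0,0,-0.8],[0,0,0],-1],
    [[0,0,-0.6],[0,0,0],-1],
    [[0,0,0],[0,0,0],-1]
  ]
}}

```text
time: 25.75
eef_pos: [0.6014, 0.148, 0.1545]
ee_rot: [-3.137, -0.154, -0.013]
wrist_force: [-0.0, 0.3, 0.7]
opening: 0.085
grasp_force: 0.0
```

```bash
python3 - <<'E'
from h import *
o=manip.get_obs(); print(o["time"],o["eef_pos"],yaw(o)[0],o["q"]); print(rel([.5525,-.2076,.15]))
m=R.from_euler('z',-20.7+84.4,degrees=True).as_matrix()@yaw(o)[1]
print(m.T@(np.array([.5525,-.2076,.15])-o["eef_pos"])/.03)
E
```

```text
25.75 [0.60136043 0.14796981 0.15454765] -84.36125810117971 [ 1.58498382e-01  2.19935758e-01  1.52953723e+00 -2.81668879e-06
  1.38386740e+00  1.63088264e+00]
[-2.78646731 11.63502173  0.12290579]
[-11.66552847   2.65814709   0.0541863 ]
```

Emit:
{"api": "servo_tool", "payload": {
  "rows": [
    [[-0.23,0.97,0],[0,0,0],-0.4],
    [[-0.23,0.97,0],[0,0,0],-0.4],
    [[-0.23,0.97,0],[0,0,0],-0.4],
    [[-0.23,0.97,0],[0,0,0],-0.4],
    [[-0.23,0.97,0],[0,0,0],-0.4],
    [[-0.23,0.97,0],[0,0,0],-0.4],
    [[-0.23,0.97,0],[0,0,0],-0.4],
    [[-0.23,0.97,0],[0,0,0],-0.4],
    [[-0.23,0.97,0],[0,0,0],-0.4],
    [[-0.23,0.97,0],[0,0,0],-0.4],
    [[-0.23,0.97,0],[0,0,0],-0.4],
    [[-0.23,0.97,0],[0,0,0],-0.4]
  ]
}}

```text
time: 26.75
eef_pos: [0.5496, -0.2095, 0.148]
ee_rot: [-3.137, -0.154, 0.001]
wrist_force: [-0.1, -0.6, -0.2]
opening: 0.06
grasp_force: 0.0
```

Emit:
{"api": "servo_tool", "payload": {
  "rows": [
    [[0,0,0],[0,0,-1],-0.4],
    [[0,0,0],[0,0,-1],-0.4],
    [[0,0,0],[0,0,-1],-0.4],
    [[0,0,0],[0,0,-1],-0.4],
    [[0,0,0],[0,0,-1],-0.4],
    [[0,0,0],[0,0,-1],-0.4],
    [[0,0,0],[0,0,-1],-0.4],
    [[0,0,0],[0,0,-1],-0.4],
    [[0,0,0],[0,0,-1],-0.4],
    [[0,0,0],[0,0,-1],-0.4],
    [[0,0,0],[0,0,-1],-0.4],
    [[0,0,0],[0,0,-1],-0.4]
  ]
}}

```text
time: 27.75
eef_pos: [0.55, -0.208, 0.1479]
ee_rot: [-2.636, -1.708, 0.001]
wrist_force: [-0.8, 0.9, 0.0]
opening: 0.0599
grasp_force: 0.0
```

Emit:
{"api": "servo_tool", "payload": {
  "rows": [
    [[0,0,0.6],[0,0,-0.7],-0.4],
    [[0,0,0.5],[0,0,0],-0.4],
    [[0,0,0],[0,0,0],-0.4],
    [[0,0,0],[0,0,0],-0.4]
  ]
}}

```text
time: 28.08
eef_pos: [0.5491, -0.2076, 0.1142]
ee_rot: [-2.585, -1.78, 0.003]
wrist_force: [0.4, -0.5, 0.9]
opening: 0.0598
grasp_force: 0.0
```

```bash
python3 - <<'E'
from h import *
import pickle
w=cap("wrist"); pickle.dump(w,open("w10.pkl","wb")); cv2.imwrite("pics/w10.png",w["pixels"])
o=manip.get_obs(); print(o["time"],o["eef_pos"],yaw(o)[0],o["opening"]); print(rel([.5525,-.2076,.018]))
print(proj(w,(.5525,-.2076,.011)))
E
```

```text
28.1333 [ 0.55001457 -0.20801663  0.1155268 ] -20.891233908042842 0.05973544357672003
[0.04228643 0.07586706 3.25081844]
[282.67907307 212.3744102 ]
```

View pics/w10.png

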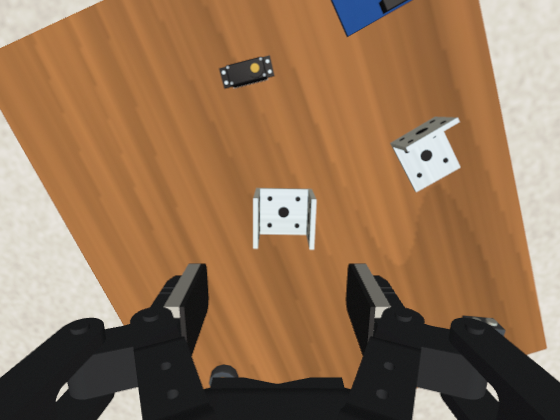

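U-bracket is aligned with the fingers, centre hole at (283,212) as predicted; L-bracket (427,160) is clear. Descend and grip.

Emit:
{"api": "servo_tool", "payload": {
  "rows": [
    [[0.04,0.07,0.7],[0,0,0],-0.4],
    [[0,0,0.8],[0,0,0],-0.4],
    [[0,0,0.8],[0,0,0],-0.4],
    [[0,0,0.5],[0,0,0],-0.4],
    [[0,0,0.3],[0,0,0],-0.4],
    [[0,0,0.15],[0,0,0],-0.4],
    [[0,0,0],[0,0,0],-0.4],
    [[0,0,0],[0,0,0],-0.4]
  ]
}}

```text
time: 28.8
eef_pos: [0.5537, -0.2082, 0.0196]
ee_rot: [2.586, 1.781, 0.001]
wrist_force: [-0.2, -1.2, 0.4]
opening: 0.0603
grasp_force: 0.0
```

Emit:
{"api": "servo_tool", "payload": {
  "rows": [
    [[0,0,0],[0,0,0],1],
    [[0,0,0],[0,0,0],1],
    [[0,0,0],[0,0,0],1],
    [[0,0,0],[0,0,0],1],
    [[0,0,0],[0,0,0],1],
    [[0,0,0],[0,0,0],1]
  ]
}}

```text
time: 29.3
eef_pos: [0.5541, -0.2085, 0.0202]
ee_rot: [2.585, 1.781, 0.002]
wrist_force: [-1.2, 0.8, 5.9]
opening: 0.0389
grasp_force: 62.0
```

Emit:
{"api": "servo_tool", "payload": {
  "rows": [
    [[0,0,-0.5],[0,0,0],1],
    [[0,0,-0.7],[0,0,0],1],
    [[0,0,-0.7],[0,0,0],1],
    [[0,0,-0.7],[0,0,0],1],
    [[0,0,-0.4],[0,0,0],1],
    [[0,0,0],[0,0,0],1]
  ]
}}

```text
time: 29.8
eef_pos: [0.555, -0.2088, 0.1123]
ee_rot: [2.582, 1.779, 0.005]
wrist_force: [0.5, -0.4, 0.3]
opening: 0.0385
grasp_force: 61.2
```

```bash
python3 - <<'E'
from h import *
o=manip.get_obs(); print(o["time"],o["eef_pos"],yaw(o)[0],o["opening"],o["grasp_force"])
m=R.from_euler('z',-84.4+20.9,degrees=True).as_matrix()@yaw(o)[1]
print(m.T@(np.array([.5085,.1386,.11])-o["eef_pos"])/.03)
E
```

```text
29.8 [ 0.55500229 -0.2088402   0.11231318] -20.862070706448193 0.03849281838535908 61.19931221008301
[-4.04805779e-01 -1.16778527e+01  2.88115871e-03]
```

Emit:
{"api": "servo_tool", "payload": {
  "rows": [
    [[0,0,0],[0,0,1],1],
    [[0,0,0],[0,0,1],1],
    [[0,0,0],[0,0,1],1],
    [[0,0,0],[0,0,1],1],
    [[0,0,0],[0,0,1],1],
    [[0,0,0],[0,0,1],1],
    [[0,0,0],[0,0,1],1],
    [[0,0,0],[0,0,1],1],
    [[0,0,0],[0,0,1],1],
    [[0,0,0],[0,0,1],1],
    [[0,0,0],[0,0,1],1],
    [[0,0,0],[0,0,1],1]
  ]
}}

```text
time: 30.8
eef_pos: [0.5519, -0.2074, 0.1065]
ee_rot: [-3.131, -0.243, 0.003]
wrist_force: [-0.3, -0.7, -0.7]
opening: 0.0386
grasp_force: 61.1
```

Emit:
{"api": "servo_tool", "payload": {
  "rows": [
    [[0,0,0],[0,0,0.7],1],
    [[0,-0.9,0],[0,0,0],1],
    [[0,-0.9,0],[0,0,0],1],
    [[0,-0.9,0],[0,0,0],1],
    [[0,-0.9,0],[0,0,0],1],
    [[0,-0.9,0],[0,0,0],1],
    [[0,-0.9,0],[0,0,0],1],
    [[0,-0.9,0],[0,0,0],1],
    [[0,-0.9,0],[0,0,0],1],
    [[0,-0.9,0],[0,0,0],1],
    [[0,-0.9,0],[0,0,0],1],
    [[0,-0.9,0],[0,0,0],1]
  ]
}}

```text
time: 31.8
eef_pos: [0.5225, 0.089, 0.1068]
ee_rot: [3.138, 0.154, -0.003]
wrist_force: [0.8, -0.1, -0.0]
opening: 0.0386
grasp_force: 61.1
```

Emit:
{"api": "servo_tool", "payload": {
  "rows": [
    [[-0.2,-0.9,0],[0,0,0],1],
    [[-0.2,-0.5,0.5],[0,0,0],1],
    [[0,0,0.5],[0,0,0],1],
    [[0,0,0],[0,0,0],1],
    [[0,0,0],[0,0,0],1]
  ]
}}

```text
time: 32.22
eef_pos: [0.5059, 0.1282, 0.0765]
ee_rot: [3.137, 0.155, -0.006]
wrist_force: [0.4, -0.3, -0.3]
opening: 0.0386
grasp_force: 61.2
```

```bash
python3 - <<'E'
from h import *
w=cap("wrist"); cv2.imwrite("pics/w11.png",w["pixels"])
o=manip.get_obs(); print(o["time"],o["eef_pos"],yaw(o)[0],o["opening"]); print(rel([.5085,.1386,.020]))
E
```

```text
32.2667 [0.50698151 0.12801335 0.07765145] -84.37649721006404 0.038898171306083876
[ 0.08805334 -0.34666841  1.92149644]
```

View pics/w11.png

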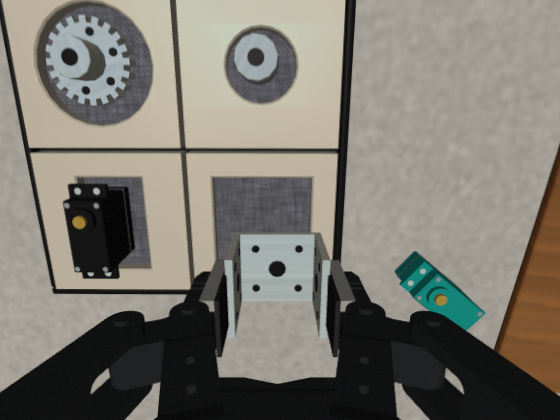

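The other three parts stand upright in their pockets. The U-bracket is level and needs about 10 mm more sideways, then lowering.

Emit:
{"api": "servo_tool", "payload": {
  "rows": [
    [[0.09,-0.35,0.2],[0,0,0],1],
    [[0,0,0.5],[0,0,0],1],
    [[0,0,0.5],[0,0,0],1],
    [[0,0,0.4],[0,0,0],1],
    [[0,0,0.2],[0,0,0],1],
    [[0,0,0.1],[0,0,0],1],
    [[0,0,0],[0,0,0],1],
    [[0,0,0],[0,0,0],1]
  ]
}}

```text
time: 32.93
eef_pos: [0.5098, 0.1392, 0.0218]
ee_rot: [-3.138, -0.154, -0.001]
wrist_force: [-0.0, 0.0, -0.0]
opening: 0.0387
grasp_force: 61.2
```

Emit:
{"api": "servo_tool", "payload": {
  "rows": [
    [[0,0,0],[0,0,0],-0.4],
    [[0,0,0],[0,0,0],-0.4],
    [[0,0,0],[0,0,0],-0.4],
    [[0,0,0],[0,0,0],-0.4],
    [[0,0,-0.5],[0,0,0],-0.4],
    [[0,0,-0.8],[0,0,0],-0.4],
    [[0,0,-0.8],[0,0,0],-0.4],
    [[0,0,-0.8],[0,0,0],-0.4],
    [[0,0,-0.8],[0,0,0],-0.4],
    [[0,0,-0.8],[0,0,0],-0.4],
    [[0,0,0],[0,0,0],-0.4],
    [[0,0,0],[0,0,0],-0.4]
  ]
}}

```text
time: 33.93
eef_pos: [0.5106, 0.1394, 0.1585]
ee_rot: [-3.137, -0.154, -0.007]
wrist_force: [-0.6, -0.5, -0.4]
opening: 0.0592
grasp_force: 0.0
```

```bash
python3 - <<'E'
from h import *
w=cap("wrist"); cv2.imwrite("pics/w12.png",w["pixels"])
o=manip.get_obs(); print(o["time"],o["eef_pos"],o["opening"])
E
```

```text
33.9833 [0.50948671 0.13912899 0.15673331] 0.05955921541609254
```

View pics/w12.png

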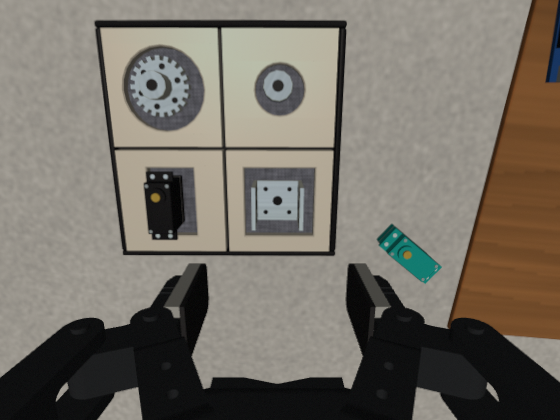

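All four parts sit in their own pockets: gear (160,86), coupler (278,88), servo (163,205) and U-bracket (277,200). The gripper is clear of everything.

```bash
python3 -c "
from cell import manip
print(manip.job_done())"
```

```text
the job is handed in; nothing more can be done
None
```

I packed all four kit parts into their pockets and handed the job in after about 34 s of robot time. The last wrist picture showed all four seated, I never touched the micro servo or the L-bracket, and no verdict came back.

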